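# Open the low lubricator chamber, whichever hand its cap thread has

### The job

One of the lubricator's two chambers has run low: the one whose level rod, just in front of it, stands lower. Unscrew that chamber's cap (nobody knows whether its thread is right- or left-handed, so try one way and, if it stops, the other), lift it off, and finish still holding it level, about 10 cm straight above its neck. Do not put it down or let go; leave the other cap shut and everything else where it is.

Things in the scene. Friction and masses are not known exactly. Their poses are not given: they have to be found in the camera images.
- unit: bench lubricator, fixed: dark base plate 140 (x) x 270 (y) x 12 mm with two aluminium chambers, 76 mm wide, tops 70 mm above the bench, at unit x = +15 mm, y = +75 mm (chamber 1) and y = -75 mm (chamber 2). Origin on the bench under the plate's centre; x to its back, y to its left, z up; its front (-x) looks roughly at the robot.
- neck_1 (a point): on the axis of chamber 1's filler neck (22 mm thick, 30 mm high, hidden in the cap), 1 mm above the chamber's top: the place of cap_1's origin when on; axes as the unit's. One neck of the two is right-handed (its cap loosens anticlockwise seen from above), the other left-handed; which is which changes from start to start and cannot be seen.
- neck_2 (a point): the same for chamber 2 and cap_2. On both, three thread tabs hold the cap down: the wrong way it turns under 15 degrees and stops dead; the right way it turns freely and lifts straight off once 42 to 64 degrees from closed (aim for 53); at about 70 it stops again.
- cap_1: black twelve-sided screw cap of the left (+y) chamber, loose, about 70 g: 52 mm across opposite flats, 36 mm high (screwed on: underside 71 mm, top 107 mm above the bench). Origin at the centre of its open underside, z up along its axis. Flats look along its x and y and every 30 degrees; screwed on, its x lies along the unit's x within 3 degrees.
- cap_2: black twelve-sided screw cap of the right (-y) chamber, loose, about 70 g: 52 mm across opposite flats, 36 mm high (screwed on: underside 71 mm, top 107 mm above the bench). Origin at the centre of its open underside, z up along its axis. Flats look along its x and y and every 30 degrees; screwed on, its x lies along the unit's x within 3 degrees.
- rod_low: level rod of the chamber that has run low: steel rod with a round 14 mm head standing 12 mm out of a brass guide (head top 34 mm above the bench). It is fixed, 63 mm in front of the neck of its chamber (at unit x = -48 mm, y = +75 or -75 mm). Origin on its axis, 22 mm above the bench.
- rod_high: level rod of the full chamber: the same head, standing 42 mm out of its guide (head top 64 mm above the bench), in front of the other chamber. Origin on its axis, 22 mm above the bench.
- t_nut: small steel slot nut, 16 x 30 x 14 mm, lying on the base plate between the chambers; leave it. Origin under its centre.
- tape_roll: roll of tape, 94 mm across, 48 mm high, lying flat left of the unit; leave it. Origin under its centre.
- mug: spotted mug, 92 x 127 x 93 mm, left of the unit; leave it. Origin under its centre.
- angle_bracket: cast angle bracket, 42 x 42 x 42 mm, right of the unit; leave it. Origin under its centre.
- screwdriver: screwdriver, 208 mm long, 29 mm thick, lying in front of the unit; leave it. Origin under its centre.
- flat_box: small flat carton, 121 x 85 x 28 mm, right of the unit; leave it. Origin under its centre.
Mind the look-alikes: they are no part of the job. Leave any orange, pink or yellow look-alike of the cap_2 alone.

How it is judged:
By the outcome, as a careful person would: the job done as asked, in the order asked, and still so for the second after the job is handed in, while the arm keeps its last pose, push and grip.
It also fails if it takes over 38 s, if anything falls off the work surface, if the arm or the gripper's body presses on something with over 40 N, if the wrist force passes 120 N, or if a joint passes its speed limit or range.

### The arm

A 7-joint arm with a two-finger parallel gripper is mounted at the origin on a cart in front of the work surface, level with it; the furniture and walls round the work are solid. World frame = base frame: x ahead of the robot, y to its left, z up, the work surface at z = 0. Lengths are in m, angles in rad, forces in N, time in s.
With the tool pointing down it reaches from about 0.4 to 0.875 m from the base axis. Payload 19.3 kg.
Tool frame: the origin (TCP) lies between the finger pads; the fingertips stand 17 mm ahead of it and the grasp point (between the pads) lies 2 mm behind it; z points along the fingers, x is the direction in which the jaws open and shut, and the axes are right-handed (so a half turn about z gives the same grasp; the last joint's range is limited). The gripper opens to 85 mm and grips with 20 to 120 N. Pads are 22 mm wide; open, the fingers measure 114 mm over their backs; the gripper's body (76 mm by 85 mm) begins 54 mm behind the grasp point. The pads swing forward as they close: fully open they stand 13 mm farther back than shut.
Start: joints at [-0.07, 0.521, -0.036, 1.599, 0.021, 1.021, -0.113], TCP at [0.625, -0, 0.219] pointing down, gripper open.
Joint ranges: [-2.91, 2.91], [-0.3, 2.13], [-1.5, 1.42], [0.17, 2.43], [-1.26, 4.41], [0.16, 1.93], [-2.52, 2.52]. Speed limits (rad/s): [1.89, 1.89, 2.39, 2.39, 3.01, 3.01, 3.01].

### API

Orientations are given as [roll, pitch, yaw] about the fixed x, y, z axes, in that order (R = Rz(yaw) Ry(pitch) Rx(roll)).
In Python, from workcell import bot gives the robot as it stands. The module is installed in compiled form; this text tells all that it offers.
- The arm moves only by the tool arm_command, never from a script. Its argument "targets" is a list of rows, each a list of 6 numbers: the shift along the tool's x, y, z in mm, then the turn, a rotation vector about the tool's x, y, z in degrees. In form: [[x, y, z, wx, wy, wz], ...]. A call has 1 to 8 rows; each row shifts and turns the pose as measured when the row begins, along the tool's axes as they then stand; what a row does not reach is not made up. A row lasts 1/10 s, in which the tool goes at most 50 mm and 8.59 degrees, less where a joint would pass 70% of its speed; a pose out of reach is approached as far as the arm can. A call is refused whole if a number of a shift passes 50 or a number of a turn 8.59, either way. A call with a gripper value outside its range is refused whole. "grip" is the opening in per cent of the stroke, from 0 (shut) to 100 (fully open), set as the call begins (left out, the last holds). The fingers move at their own pace and stop on an object; "grip_force" is the grip in N (left out, the last holds). Time passes only in rows, so rows that do not move let the fingers close. It gives the time, the measured TCP pose, the force and the opening at its end, in the units of the state.
- bot.observe(): the state, without advancing time (a new reading comes with each control period).
- bot.grab_frame(name): name is "scene" or "side" or "wrist"; returns a dict with "color" (384x512x3 uint8, red, green, blue), "depth" (384x512 float32, m along the optical axis (not along the pixel's ray), 0 where there is no reading), "fov_y" (degrees; the focal length in pixels is half the picture's height over the tangent of half this angle, whatever the lens; pixels are square), "cx", "cy" (the principal point, pixels), "R" (3x3) and "t" (3): a world point X has camera coordinates R X + t; the wrist camera has in their place "hand_eye" (4x4, takes a point from camera to tool coordinates, whose origin is the TCP and whose axes are the tool frame's). Camera axes: x right, y down, z forward; pixel columns grow to the right and rows downward; lengths in m; the calibration is good to about 2 mm. A picture is of the moment at which its call begins: read the wrist's pose just before it.
- bot.job_done(): hands the job in, once; it reports no verdict.
The state is a dict: "clock": time; "qpos": joint angles; "qd": joint speeds; "joint_efforts": joint torques, N m; "position": TCP position; "tool_rot": TCP orientation; "force": force on the tool from outside, world axes, zero at the start; "moment": the same for the moment, N m; "grip_width": finger opening in m.
Only numpy, scipy, OpenCV 4.12 (cv2) and the standard library are available. Lean on these libraries where they do the work, as an engineer would, in place of code of your own. Each camera call takes 0.05 s, during which the arm holds its last target. There are 200 camera calls.

## Working session

There is one attempt and no reset: what is moved stays moved. The work goes in short steps, Python scripts to look and compute and a tool call to move; the robot and the scene stay as the last step left them, time stands still between calls to the robot, and variables do not carry over. Pictures are saved under pics/ and viewed, about 8 in all and at most 12, crops included, and the job is handed in when it is done.

Besides the shell and the picture viewer there is one more tool, called in YAML: its name, and indented under it one key for each argument. arm_command: Moves the arm, as the interface text tells. Its arguments: {"type":"object","properties":{"targets":{"type":"array"},"grip":{"type":"number"},"grip_force":{"type":"number"}},"required":["targets"]}

```bash
mkdir -p pics; cat > h.py <<'E'
import numpy as np, cv2
from workcell import bot
def save(f,n): cv2.imwrite(f'pics/{n}.png',cv2.cvtColor(f,cv2.COLOR_RGB2BGR))
def foc(f): return 192/np.tan(np.radians(f['fov_y']/2))
def cloud(f,T=None):
    d=f['depth'];h,w=d.shape;u,v=np.meshgrid(np.arange(w),np.arange(h));F=foc(f)
    P=np.stack([(u-f['cx'])/F*d,(v-f['cy'])/F*d,d],-1)
    if T is None: return (P-f['t'])@f['R']
    return P@T[:3,:3].T+T[:3,3]
E
python3 - <<'E'
from h import *
s=bot.observe();print(s)
a=bot.grab_frame('scene');b=bot.grab_frame('side');
save(cv2.resize(a['color'],(800,600)),'scene');
np.save('a.npy',a,allow_pickle=True);np.save('b.npy',b,allow_pickle=True)
save(b['color'],'side')
E
```

```text
{'clock': 0.0, 'qpos': array([-0.07017705,  0.52201357, -0.03635962,  1.60001713,  0.02117452,
        1.02109423, -0.11281501]), 'qd': array([ 6.71935148e-04,  1.35390674e-03,  7.01650108e-05, -6.17208209e-05,
        1.65651694e-03, -1.74917445e-03, -6.25588299e-04]), 'joint_efforts': array([-4.24098413e-03, -9.27110124e+01,  1.97758444e+00, -3.69928443e+01,
        1.76317629e-02,  8.19846697e-03, -6.58496788e-05]), 'position': array([ 6.24640309e-01, -2.65816823e-05,  2.18222380e-01]), 'tool_rot': array([ 3.14154798e+00,  1.14788914e-03, -3.31854970e-05]), 'force': array([ 0.45501671,  0.24499223, -0.48829826]), 'moment': array([ 3.37310446e-02,  8.36522819e-05, -8.00067319e-03]), 'grip_width': 0.08550808339023565}
```

View pics/scene.png

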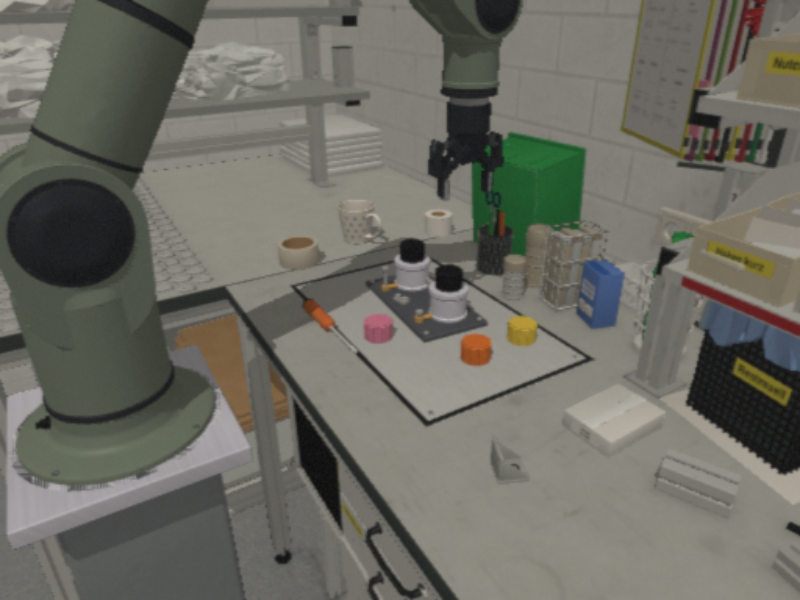

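View pics/side.png

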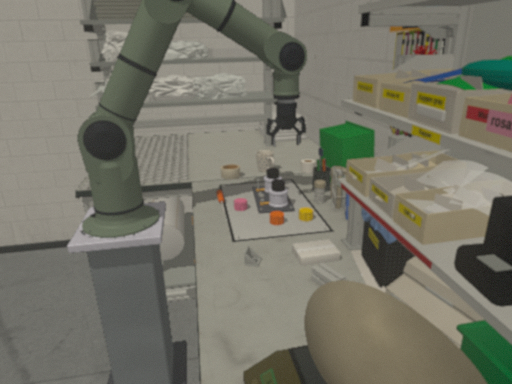

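The scene picture shows two black caps, the left one at (411,250) and the right one at (449,278). Brass guides stand in front of them at about (388,286) and (421,316), and there are pink, orange and yellow look-alikes at (378,328), (476,349) and (522,330). I'll measure the caps and enlarge the rods.

```bash
python3 - <<'E'
from h import *
a=np.load('a.npy',allow_pickle=True).item()
P=cloud(a);c=a['color'].astype(int)
m=(c.max(2)<45)&(P[...,2]>.06)&(P[...,2]<.125)&(P[...,0]>.4)&(P[...,0]<1)&(abs(P[...,1])<.4)
n,l,st,ce=cv2.connectedComponentsWithStats(m.astype(np.uint8))
for i in range(1,n):
    if st[i,4]>20:
        q=P[l==i];t=q[q[:,2]>np.percentile(q[:,2],97)-.006];print(st[i],ce[i],np.percentile(q,[3,50,97],axis=0).round(3).tolist(),'top',t.mean(0).round(4),(t.min(0)+t.max(0))/2,len(t))
# pts around rods
for (u,v) in [(248,176),(248,172),(248,180),(268,203),(268,199),(254,184)]: print(u,v,P[v,u].round(3),c[v,u])
w=bot.grab_frame('wrist');np.save('w.npy',w,allow_pickle=True)
cr=cv2.resize(a['color'][145:220,225:325],(600,450),interpolation=cv2.INTER_CUBIC)
o=np.zeros((450,800,3),np.uint8);o[:,:500]=cr[:,:500];o[:225,500:]=cv2.resize(w['color'],(300,225));save(o,'crop1');print(bot.observe()['position'])
print(w['hand_eye'].round(4).tolist(),w['fov_y'])
E
```

```text
[307 137  19  24 139] [314.83453237 152.10791367] [[0.78, 0.101, 0.062], [0.8, 0.127, 0.079], [0.834, 0.177, 0.109]] top [0.8311 0.1521 0.113 ] [0.83136679 0.15138309 0.11469209] 8
[256 153  16  15 191] [263.33507853 159.97905759] [[0.578, 0.12, 0.076], [0.593, 0.13, 0.099], [0.615, 0.16, 0.109]] top [0.5988 0.1401 0.1071] [0.59969858 0.14230146 0.10626724] 73
[279 170  18  16 240] [286.92916667 177.5125    ] [[0.567, -0.03, 0.077], [0.583, -0.018, 0.099], [0.606, 0.01, 0.109]] top [ 0.5875 -0.0098  0.1066] [ 0.58984138 -0.0078893   0.10607693] 106
248 176 [0.59  0.228 0.002] [87 87 83]
248 172 [0.543 0.144 0.062] [99 99 93]
248 180 [0.563 0.18  0.013] [67 66 66]
268 203 [ 0.528 -0.002  0.022] [147 114  67]
268 199 [0.529 0.    0.034] [133 132 127]
254 184 [0.568 0.149 0.01 ] [89 86 85]
[ 6.24745662e-01 -3.33963383e-05  2.18372530e-01]
[[1.0, -0.0003, -0.0004, 0.0009], [0.0004, 0.9559, 0.2938, -0.0739], [0.0003, -0.2938, 0.9559, -0.1557], [0.0, 0.0, 0.0, 1.0]] 58.367399184702116
```

View pics/crop1.png

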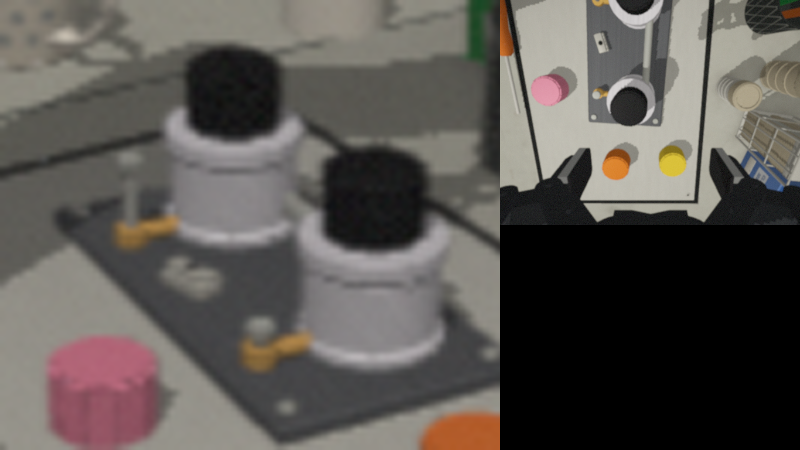

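The left rod stands tall (head at about z = 0.062) and the right one is low (head at about z = 0.034). The chamber that ran low is therefore the right one, with the black cap_2 near (0.59, -0.01). The pink, orange and yellow caps are loose on the bench and only look-alikes. Next I'll refine the pose from the wrist frame.

```bash
cat >> h.py <<'E'
from scipy.spatial.transform import Rotation as Ro
def wristT(s,f):
    T=np.eye(4);T[:3,:3]=Ro.from_euler('xyz',s['tool_rot']).as_matrix();T[:3,3]=s['position'];return T@f['hand_eye']
def plane(f,T,uv,z):
    F=foc(f);uv=np.asarray(uv,float).reshape(-1,2)
    d=np.c_[(uv[:,0]-f['cx'])/F,(uv[:,1]-f['cy'])/F,np.ones(len(uv))]@T[:3,:3].T
    return T[:3,3]+d*((z-T[2,3])/d[:,2])[:,None]
def captop(f,T,z=.107,tol=.007,near=(.59,-.01)):
    P=cloud(f,T);c=f['color'].astype(int)
    m=(c.max(2)<70)&(abs(P[...,2]-z)<tol)&(np.hypot(P[...,0]-near[0],P[...,1]-near[1])<.05)
    ct=max(cv2.findContours(m.astype(np.uint8),0,1)[0],key=cv2.contourArea)[:,0]
    q=plane(f,T,ct,z)[:,:2];(c0,r)=cv2.minEnclosingCircle((q*1000).astype(np.float32))
    return np.array(c0),r,(q.mean(0)*1000),cv2.minAreaRect((q*1000).astype(np.float32)),np.median(P[m][:,2])
E
python3 - <<'E'
from h import *
w=np.load('w.npy',allow_pickle=True).item();s=bot.observe();T=wristT(s,w)
print(captop(w,T))
P=cloud(w,T);c=w['color'].astype(int)
# plate: dark grey at z~0.012
m=(abs(P[...,2]-.012)<.006)&(c.max(2)<105)&(c.max(2)>40)&(np.ptp(c,axis=2)<25)&(P[...,0]>.48)&(P[...,0]<.68)&(P[...,1]>-.1)
n,l,st,ce=cv2.connectedComponentsWithStats(m.astype(np.uint8));i=1+np.argmax(st[1:,4]);mm=l==i
print(st[i])
xs=[];
for v in range(st[i,1]+5,st[i,1]+st[i,3]-8,3):
    u=np.where(mm[v])[0]
    if len(u): xs.append((u.min(),v))
q=plane(w,T,xs,.012);k=np.polyfit(q[:,1],q[:,0],1);r=q[:,0]-np.polyval(k,q[:,1]);g=abs(r)<.003;k=np.polyfit(q[g,1],q[g,0],1)
print('front edge x=k*y+b',k,g.sum(),len(g),'yaw deg',-np.degrees(np.arctan(k[0])))
E
```

```text
(array([594.99377441,  -1.84628773]), 26.40198516845703, array([595.46097852,  -1.38708691]), ((595.4805297851562, -1.6351299285888672), (51.318321228027344, 49.24032974243164), 86.66757202148438), np.float64(0.107370706478179))
[ 148    0   99  155 8446]
front edge x=k*y+b [0.06739884 0.51303372] 48 48 yaw deg -3.8558377562190667
```

arm_command:
  targets:
    - [-30, 2, 0, 0, 0, 3.9]
    - [0, 0, 20, 0, 0, 0]
    - [0, 0, 0, 0, 0, 0]
  grip: 100

```text
clock: 0.45
position: [0.5935, -0.002, 0.1974]
tool_rot: [3.141, 0.002, -0.071]
force: [-0.4, -0.2, 0.5]
grip_width: 0.0854
```

```bash
python3 - <<'E'
from h import *
s=bot.observe();w=bot.grab_frame('wrist');T=wristT(s,w);print(s['clock'],s['position'],np.degrees(s['tool_rot']),s['force'])
print(captop(w,T));save(w['color'],'w2')
F=foc(w)
E
```

```text
0.45 [ 0.59352078 -0.00204374  0.19739448] [ 1.79990339e+02  9.94205010e-02 -4.04728816e+00] [-0.44534663 -0.24517931  0.50759849]
(array([594.88189697,  -1.65113783]), 26.411161422729492, array([594.81275954,  -1.38214032]), ((594.8886108398438, -1.5561676025390625), (51.39242935180664, 48.85134506225586), 85.95430755615234), np.float64(0.10731445487677455))
```

View pics/w2.png

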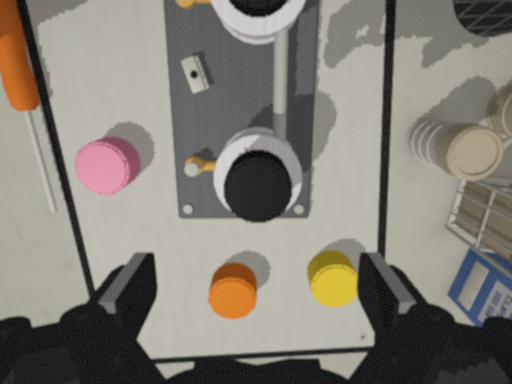

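The wrist view shows cap_2 at (258,186) with the low rod head beside it at (191,168). The top measures z = 0.107 m and r = 26 mm, as expected, so I'll descend.

arm_command:
  targets:
    - [1.4, 0, 40, 0, 0, 0]
    - [0, 0, 40, 0, 0, 0]
    - [0, 0, 22, 0, 0, 0]
    - [0, 0, 3, 0, 0, 0]
    - [0, 0, 0, 0, 0, 0]

```text
clock: 1.0
position: [0.6002, -0.002, 0.0955]
tool_rot: [-3.141, -0.006, -0.07]
force: [0.3, -0.1, 0.4]
grip_width: 0.0852
```

arm_command:
  targets:
    - [-5, 0, 2, 0, -0.3, 0]
    - [0, 0, 0, 0, 0, 0]

```text
clock: 1.2
position: [0.5962, -0.0016, 0.0959]
tool_rot: [-3.14, -0.004, -0.07]
force: [-0.2, 0.7, 1.1]
grip_width: 0.0854
```

arm_command:
  targets:
    - [-1.5, 0, 3, 0, -0.2, 0]
    - [0, 0, 0, 0, 0, 0]

```text
clock: 1.4
position: [0.5955, -0.0014, 0.0945]
tool_rot: [-3.14, -0.002, -0.07]
force: [-0.1, -1.6, 0.4]
grip_width: 0.0854
```

arm_command:
  targets:
    - [0, 0, 0, 0, 0, 0]
    - [0, 0, 0, 0, 0, 0]
    - [0, 0, 0, 0, 0, 0]
    - [0, 0, 0, 0, 0, 0]
    - [0, 0, 0, 0, 0, 0]
    - [0, 0, 0, 0, 0, 0]
  grip: 0
  grip_force: 60

```text
clock: 2.0
position: [0.596, -0.0014, 0.0953]
tool_rot: [-3.14, -0.004, -0.07]
force: [-0.1, 0.2, 0.3]
grip_width: 0.0
```

```bash
python3 - <<'E'
from h import *
s=bot.observe();w=bot.grab_frame('wrist');b=bot.grab_frame('side')
print({k:np.round(s[k],4) for k in ('clock','position','tool_rot','force','moment','grip_width')})
o=np.zeros((384,800,3),np.uint8);o[:,:400]=w['color'][:,56:456];o[:300,400:]=cv2.resize(b['color'][140:215,230:330],(400,300));save(o,'g')
E
```

```text
{'clock': np.float64(2.0), 'position': array([ 0.596 , -0.0014,  0.0953]), 'tool_rot': array([-3.1396, -0.0035, -0.0702]), 'force': array([-0.1058,  0.1612,  0.3001]), 'moment': array([-0.0147,  0.0179,  0.021 ]), 'grip_width': np.float64(0.0)}
```

View pics/g.png

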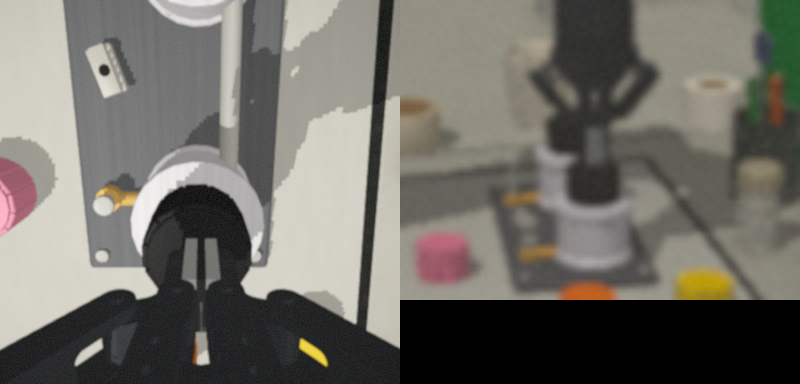

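The gripper shut to 0 with no force. In the pictures the fingertips sit in front of the cap from the camera's side and don't grasp it. I'll check the depth against the reported pose.

```bash
python3 - <<'E'
from h import *
s=bot.observe();w=bot.grab_frame('wrist');T=wristT(s,w);P=cloud(w,T)
for u,v,n in [(250,200,'cap'),(256,215,'cap'),(230,245,'cap'),(244,250,'finger'),(268,250,'finger'),(244,265,'finger'),(160,68,'tnut'),(80,240,'bench'),(200,100,'plate'),(270,170,'chamber'),(158,205,'rodhead')]:
    print(n,u,v,P[v,u].round(4),w['depth'][v,u].round(4))
b=bot.grab_frame('side');a=bot.grab_frame('scene');
for nm,f in (('side',b),('scene',a)):
    for X in (s['position'],s['position']-[0,0,.017],[.595,-.0016,.107]):
        c=f['R']@X+f['t'];F=foc(f);print(nm,(c[0]/c[2]*F+f['cx']).round(1),(c[1]/c[2]*F+f['cy']).round(1),c[2].round(3))
    Q=cloud(f);m=(Q[...,0]>.55)&(Q[...,0]<.65)&(abs(Q[...,1])<.06)&(Q[...,2]>.06)
    for z in np.arange(.07,.2,.01):
        k=m&(abs(Q[...,2]-z)<.005);q=Q[k]
        if len(q): print(round(z,3),len(q),q.min(0).round(3)[:2],q.max(0).round(3)[:2])
o=np.vstack([cv2.resize(a['color'][120:200,230:340],(770,560),interpolation=cv2.INTER_CUBIC)]);save(o,'s2')
E
```

```text
cap 250 200 [0.5955 0.0228 0.1017] 0.1573
cap 256 215 [0.5979 0.0177 0.108 ] 0.1527
cap 230 245 [0.5849 0.0036 0.1071] 0.1579
finger 244 250 [0.5923 0.009  0.1242] 0.1399
finger 268 250 [0.6021 0.0084 0.1244] 0.1397
finger 244 265 [0.5927 0.0091 0.1368] 0.1278
tnut 160 68 [0.5438 0.0872 0.0265] 0.2114
bench 80 240 [ 4.54e-01 -3.43e-02  3.00e-04] 0.2733
plate 200 100 [0.5639 0.0663 0.0128] 0.2302
chamber 270 170 [0.6062 0.029  0.0714] 0.1843
rodhead 158 205 [0.5317 0.0019 0.0355] 0.2278
side 278.6 182.9 1.46
side 278.6 187.0 1.467
side 278.4 180.1 1.456
0.07 77 [ 0.555 -0.044] [0.628 0.018]
0.08 35 [ 0.565 -0.034] [0.615 0.002]
0.09 31 [ 0.566 -0.031] [ 0.614 -0.002]
0.1 42 [ 0.565 -0.034] [0.616 0.006]
0.11 38 [ 0.567 -0.026] [0.613 0.014]
0.12 18 [ 0.58  -0.021] [ 0.604 -0.004]
0.13 19 [ 0.58  -0.016] [ 0.604 -0.006]
0.14 18 [ 0.58  -0.017] [0.605 0.009]
0.15 23 [ 0.564 -0.018] [0.617 0.006]
0.16 49 [ 0.556 -0.02 ] [0.626 0.008]
0.17 48 [ 0.553 -0.023] [0.636 0.006]
0.18 45 [ 0.553 -0.021] [0.645 0.005]
0.19 51 [ 0.55  -0.024] [0.648 0.   ]
scene 287.6 175.3 1.116
scene 287.4 180.5 1.124
scene 287.5 171.8 1.11
0.07 146 [ 0.555 -0.043] [0.628 0.03 ]
0.08 49 [ 0.565 -0.032] [0.606 0.004]
0.09 55 [ 0.565 -0.033] [0.613 0.001]
0.1 60 [ 0.566 -0.031] [0.613 0.002]
0.11 90 [ 0.565 -0.029] [0.616 0.019]
0.12 31 [ 0.579 -0.016] [0.609 0.005]
0.13 34 [ 0.579 -0.015] [0.609 0.006]
0.14 34 [ 0.58  -0.015] [0.608 0.005]
0.15 39 [ 0.564 -0.016] [ 0.625 -0.004]
0.16 80 [ 0.559 -0.018] [0.633 0.011]
0.17 83 [ 0.552 -0.021] [0.641 0.017]
0.18 92 [ 0.55  -0.023] [0.645 0.015]
0.19 80 [ 0.55  -0.022] [0.65  0.004]
```

View pics/s2.png

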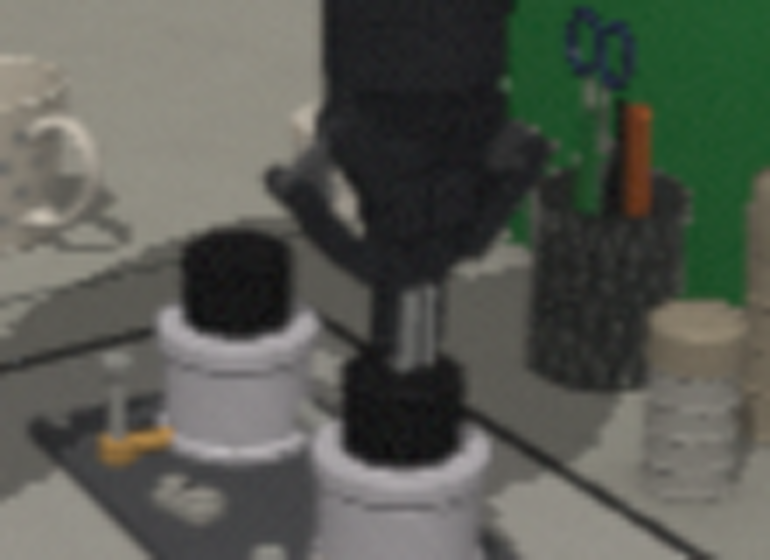

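```bash
python3 - <<'E'
from h import *
s=bot.observe();w=bot.grab_frame('wrist');T=wristT(s,w);P=cloud(w,T)
print(s['clock'],s['position'],s['grip_width'])
for u in (244,256,268):
    print(u,[(v,*P[v,u,1:].round(4),int(w['color'][v,u].max())) for v in range(222,254,2)])
print('row 250 z,x',[(u,*P[250,u].round(3)) for u in range(226,290,4)])
E
```

```text
2.25 [ 0.59600145 -0.00142915  0.09531421] -0.00035749062796032926
244 [(222, np.float64(0.0143), np.float64(0.107), 26), (224, np.float64(0.0136), np.float64(0.1077), 36), (226, np.float64(0.0127), np.float64(0.1078), 25), (228, np.float64(0.0116), np.float64(0.1074), 33), (230, np.float64(0.0106), np.float64(0.1074), 37), (232, np.float64(0.0096), np.float64(0.1073), 31), (234, np.float64(0.0089), np.float64(0.108), 26), (236, np.float64(0.0082), np.float64(0.1085), 38), (238, np.float64(0.0092), np.float64(0.1129), 81), (240, np.float64(0.0088), np.float64(0.114), 112), (242, np.float64(0.0091), np.float64(0.1167), 120), (244, np.float64(0.0096), np.float64(0.1198), 117), (246, np.float64(0.0094), np.float64(0.1213), 120), (248, np.float64(0.0087), np.float64(0.1216), 116), (250, np.float64(0.009), np.float64(0.1242), 120), (252, np.float64(0.0093), np.float64(0.1265), 115)]
256 [(222, np.float64(0.0144), np.float64(0.1082), 22), (224, np.float64(0.0136), np.float64(0.1084), 36), (226, np.float64(0.0125), np.float64(0.1081), 37), (228, np.float64(0.0114), np.float64(0.1079), 35), 
[... 1771 characters left out ...]
246, np.float64(0.593), np.float64(0.009), np.float64(0.125)), (250, np.float64(0.595), np.float64(0.008), np.float64(0.123)), (254, np.float64(0.596), np.float64(0.009), np.float64(0.124)), (258, np.float64(0.598), np.float64(0.009), np.float64(0.125)), (262, np.float64(0.6), np.float64(0.008), np.float64(0.124)), (266, np.float64(0.601), np.float64(0.008), np.float64(0.124)), (270, np.float64(0.602), np.float64(0.072), np.float64(0.251)), (274, np.float64(0.605), np.float64(0.004), np.float64(0.116)), (278, np.float64(0.606), np.float64(0.004), np.float64(0.116)), (282, np.float64(0.608), np.float64(0.004), np.float64(0.117)), (286, np.float64(0.61), np.float64(-0.001), np.float64(0.107))]
```

The measured fingertips end at z ≈ 0.112, 5 mm above the cap top, with the TCP reported at 0.095. So the tips lie about 17 mm behind the reported TCP rather than ahead of it. The cameras agree on the bench, plate and cap heights, so I'll trust them: reopen, go about 40 mm lower and close again. At TCP z = 0.055 even the shut tips stay above 0.071, clear of the chamber top.

arm_command:
  targets:
    - [-0.5, 0, 0, 0, 0, 0]
    - [0, 0, 0, 0, 0, 0]
    - [0, 0, 0, 0, 0, 0]
    - [0, 0, 0, 0, 0, 0]
    - [0, 0, 0, 0, 0, 0]
    - [0, 0, 0, 0, 0, 0]
  grip: 100

```text
clock: 2.9
position: [0.5954, -0.0014, 0.0953]
tool_rot: [-3.14, -0.004, -0.07]
force: [1.1, -0.3, 0.6]
grip_width: 0.0845
```

arm_command:
  targets:
    - [-2, 0, 10, 0, 0, 0]
    - [-1, 0, 10, 0, 0, 0]
    - [-1, 0, 10, 0, -0.2, 0]
    - [0, 0, 8, 0, -0.2, 0]
    - [0, 0, 0, 0, 0, 0]

```text
clock: 3.4
position: [0.5905, -0.001, 0.053]
tool_rot: [-3.14, 0.005, -0.07]
force: [-0.9, -0.3, 0.1]
grip_width: 0.0857
```

arm_command:
  targets:
    - [4, 0.5, -2, 0, 0.3, 0]
    - [0, 0, 0, 0, 0, 0]
    - [0, 0, 0, 0, 0, 0]

```text
clock: 3.7
position: [0.5951, -0.0019, 0.0551]
tool_rot: [-3.14, -0.0, -0.07]
force: [-0.2, -0.1, -0.5]
grip_width: 0.0855
```

arm_command:
  targets:
    - [0, 0, 0, 0, 0, 0]
    - [0, 0, 0, 0, 0, 0]
    - [0, 0, 0, 0, 0, 0]
    - [0, 0, 0, 0, 0, 0]
    - [0, 0, 0, 0, 0, 0]
  grip: 0
  grip_force: 60

```text
clock: 4.2
position: [0.5953, -0.0019, 0.0562]
tool_rot: [-3.14, -0.001, -0.07]
force: [-1.1, -0.4, -0.2]
grip_width: 0.0511
```

```bash
python3 - <<'E'
from h import *
s=bot.observe();w=bot.grab_frame('wrist');T=wristT(s,w)
print({k:np.round(s[k],4) for k in ('clock','position','tool_rot','force','moment','grip_width','qpos')})
a=bot.grab_frame('scene')
o=np.zeros((384,800,3),np.uint8);o[:,:400]=w['color'][:,56:456];o[:300,400:]=cv2.resize(a['color'][130:205,235:335],(400,300),interpolation=cv2.INTER_CUBIC);save(o,'g2')
E
```

```text
{'clock': np.float64(4.2), 'position': array([ 0.5953, -0.0019,  0.0562]), 'tool_rot': array([-3.1397e+00, -1.3000e-03, -7.0200e-02]), 'force': array([-1.0796, -0.4353, -0.2465]), 'moment': array([0.0652, 0.0619, 0.0068]), 'grip_width': np.float64(0.0511), 'qpos': array([-0.0763,  0.6855, -0.0276,  1.7995,  0.0259,  0.6554, -0.1883])}
```

View pics/g2.png

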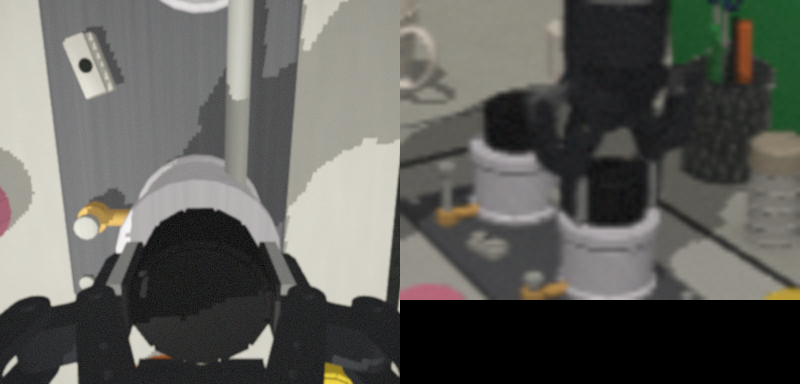

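The cap is gripped at 51 mm, with both pads beside it. I'll try anticlockwise first, in small steps.

arm_command:
  targets:
    - [0, 0, 0, 0, 0, -4]
    - [0, 0, 0, 0, 0, -4]
    - [0, 0, 0, 0, 0, -3]
    - [0, 0, 0, 0, 0, 0]

```text
clock: 4.7
position: [0.5956, -0.0016, 0.0562]
tool_rot: [-3.14, -0.002, 0.129]
force: [-0.7, -1.1, 0.5]
grip_width: 0.0508
```

```bash
cat > st.py <<'E'
from h import *
s=bot.observe();print({k:np.round(s[k],4) for k in ('clock','position','force','moment','grip_width','qpos')},np.degrees(s['tool_rot']).round(2))
E
python3 st.py
```

```text
{'clock': np.float64(4.7), 'position': array([ 0.5956, -0.0016,  0.0562]), 'force': array([-0.6744, -1.1247,  0.4755]), 'moment': array([-0.0074,  0.0625, -0.0094]), 'grip_width': np.float64(0.0508), 'qpos': array([-0.0397,  0.6858, -0.0809,  1.7971,  0.0808,  0.6598, -0.0374])} [-1.7991e+02 -1.3000e-01  7.3800e+00]
```

Turned 11.4° with no moment. Going on a little.

arm_command:
  targets:
    - [0, 0, 0, 0, 0, -3]
    - [0, 0, 0, 0, 0, -3]
    - [0, 0, 0, 0, 0, -3]
    - [0, 0, 0, 0, 0, 0]

```text
clock: 5.1
position: [0.5958, -0.0016, 0.0561]
tool_rot: [-3.14, -0.003, 0.284]
force: [0.0, -0.1, -0.3]
grip_width: 0.0511
```

```bash
python3 st.py
```

```text
{'clock': np.float64(5.1), 'position': array([ 0.5958, -0.0016,  0.0561]), 'force': array([ 0.0279, -0.0698, -0.2795]), 'moment': array([-0.0764,  0.0539,  0.0333]), 'grip_width': np.float64(0.0511), 'qpos': array([-0.0109,  0.6868, -0.1224,  1.7952,  0.1229,  0.6644,  0.0817])} [-1.7992e+02 -1.6000e-01  1.6280e+01]
```

20° with no resistance, so this neck is right-handed. I'll go on to about 53°.

arm_command:
  targets:
    - [0, 0, 0, 0, 0, -7]
    - [0, 0, 0, 0, 0, -7]
    - [0, 0, 0, 0, 0, -7]
    - [0, 0, 0, 0, 0, -6]
    - [0, 0, 0, 0, 0, -4]
    - [0, 0, 0, 0, 0, 0]

```text
clock: 5.7
position: [0.5959, -0.0012, 0.0561]
tool_rot: [3.141, -0.003, 0.829]
force: [0.1, 0.9, 2.2]
grip_width: 0.0511
```

```bash
python3 st.py
```

```text
{'clock': np.float64(5.7), 'position': array([ 0.5959, -0.0012,  0.0561]), 'force': array([0.1168, 0.8739, 2.178 ]), 'moment': array([-0.0248,  0.0288,  0.0091]), 'grip_width': np.float64(0.0511), 'qpos': array([ 0.0883,  0.696 , -0.2668,  1.7892,  0.2659,  0.6888,  0.5036])} [179.99  -0.19  47.49]
```

arm_command:
  targets:
    - [0, 0, 0, 0, 0, -1.5]
    - [0, 0, -5, 0, 0, 0]
    - [0, 0, -5, 0, 0, 0]
    - [0, 0, 0, 0, 0, 0]

```text
clock: 6.1
position: [0.5959, -0.0012, 0.0669]
tool_rot: [3.141, -0.003, 0.848]
force: [-0.3, -0.4, -0.4]
grip_width: 0.0513
```

```bash
python3 st.py
```

```text
{'clock': np.float64(6.1), 'position': array([ 0.5959, -0.0012,  0.0669]), 'force': array([-0.3436, -0.3714, -0.4188]), 'moment': array([-0.0299,  0.0242, -0.0063]), 'grip_width': np.float64(0.0513), 'qpos': array([ 0.0952,  0.6806, -0.2767,  1.7847,  0.2639,  0.7101,  0.5241])} [ 1.7999e+02 -1.7000e-01  4.8580e+01]
```

arm_command:
  targets:
    - [0, 0, -8, 0, 0, 0]
    - [0, 0, -8, 0, 0, 0]
    - [0, 0, -8, 0, 0, 0]
    - [0, 0, 0, 0, 0, 0]

```text
clock: 6.5
position: [0.596, -0.0011, 0.0936]
tool_rot: [3.141, -0.003, 0.847]
force: [-0.1, 0.7, -0.3]
grip_width: 0.0511
```

arm_command:
  targets:
    - [0, 0, -20, 0, 0, 0]
    - [0, 0, -20, 0, 0, 0]
    - [0, 0, -15, 0, 0, 0]
    - [0, 0, -7, 0, 0, 0]
    - [0, 0, 0, 0, 0, 0]
    - [0, 0, 0, 0, 0, 0]

```text
clock: 7.1
position: [0.5952, -0.0015, 0.1574]
tool_rot: [3.141, -0.003, 0.846]
force: [0.3, -0.2, -1.4]
grip_width: 0.0512
```

```bash
python3 st.py
```

```text
{'clock': np.float64(7.1), 'position': array([ 0.5952, -0.0015,  0.1574]), 'force': array([ 0.268 , -0.2101, -1.3931]), 'moment': array([ 0.044 ,  0.0382, -0.0431]), 'grip_width': np.float64(0.0512), 'qpos': array([ 0.122 ,  0.5578, -0.312 ,  1.7302,  0.2096,  0.8841,  0.5672])} [ 1.7999e+02 -1.6000e-01  4.8470e+01]
```

Lifted 101 mm, and the position matches the neck axis. Checking by camera.

```bash
python3 - <<'E'
from h import *
a=bot.grab_frame('scene');b=bot.grab_frame('side');w=bot.grab_frame('wrist');s=bot.observe()
P=cloud(a);c=a['color'].astype(int)
m=(np.hypot(P[...,0]-.595,P[...,1]+.002)<.05)
for z in np.arange(.06,.24,.01):
    q=P[m&(abs(P[...,2]-z)<.005)]
    if len(q): print(round(z,2),len(q),q.min(0).round(3)[:2],q.max(0).round(3)[:2])
T=wristT(s,w)
try: print(captop(w,T,z=.208,tol=.008,near=(.595,-.002)))
except Exception as e: print(e)
o=np.zeros((384,800,3),np.uint8);o[:300,:400]=cv2.resize(a['color'][120:210,220:340],(400,300),interpolation=cv2.INTER_CUBIC);o[:300,400:]=cv2.resize(b['color'][130:220,220:340],(400,300),interpolation=cv2.INTER_CUBIC);save(o,'f')
E
```

```text
0.06 62 [ 0.554 -0.043] [0.617 0.005]
0.07 204 [ 0.555 -0.042] [0.63  0.033]
0.08 30 [ 0.576 -0.02 ] [0.61  0.011]
0.09 39 [ 0.578 -0.02 ] [0.611 0.01 ]
0.1 29 [ 0.582 -0.015] [0.601 0.004]
0.17 6 [ 0.57  -0.029] [ 0.608 -0.007]
0.18 56 [ 0.564 -0.033] [0.609 0.003]
0.19 63 [ 0.564 -0.036] [0.609 0.005]
0.2 64 [ 0.563 -0.036] [0.618 0.003]
0.21 74 [ 0.563 -0.037] [0.623 0.025]
0.22 6 [ 0.564 -0.037] [0.622 0.011]
0.23 8 [ 0.562 -0.032] [0.624 0.024]
(array([594.25653076,  -1.25612664]), 29.784042358398438, array([ 5.93278821e+02, -1.37905884e-01]), ((593.774658203125, -1.9073867797851562), (57.7736701965332, 52.518924713134766), 81.46562194824219), np.float64(0.20831344038827487))
```

View pics/f.png

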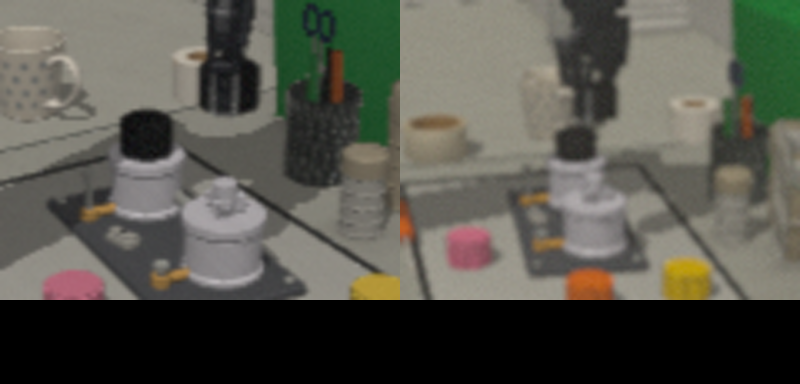

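Both views show neck 2 bare and the cap held level above it. Its top is at z = 0.208, so the underside is about 0.172. Cap 1 is still on and everything else in view is where it was.

```bash
python3 -c "
from workcell import bot
print(bot.job_done())"
```

```text
the job is handed in; nothing more can be done
None
```

I unscrewed the cap of chamber 2, the one that had run low, and the arm is holding it level above its neck; the job is handed in. Chamber 2's rod head stood at about 34 mm, against about 62 mm for the other. The cap loosened anticlockwise on the first try, with no resistance over about 53°, and lifted straight off.

- **Last checks:** the cap's top is at z = 0.208 m, so its underside is about 101 mm above neck_2. It is within about 1 mm of the neck's axis and 0.2° of level, and the grip width is steady at 51 mm. In the last pictures the neck is bare, cap_1 is still on, and everything else in view is in place. The clock read about 7 s.
- **What disagreed:** my first grasp closed on empty air just above the cap, without touching it. The fingertips turned out to sit about 17 mm behind the reported TCP, where the description puts them 17 mm ahead. I went by the cameras, gripped about 40 mm lower, and it held.

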